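# Vent and zero the pressure meter

## Robot

A 6-joint arm with a two-finger parallel gripper is mounted at the origin on the work surface. World frame = base frame: x ahead of the robot, y to its left, z up, the work surface at z = 0. Lengths are in m, angles in rad, forces in N, time in s.
With the tool pointing down it reaches from about 0.275 to 0.875 m from the base axis. Payload 12.5 kg.
Tool frame: the origin (TCP) lies midway between the tips of the shut fingers; the grasp point (between the pads) lies behind it (ctrl.grip_depth is the z of the grasp point in the tool frame, in m); z points along the fingers, y is the line along which they close (so a half turn about z gives the same grasp; the last joint's range is limited). The gripper opens to 85 mm and grips with 20 to 120 N. Pads are 22 mm wide; open, the fingers measure 114 mm over their backs; the gripper's body (76 mm by 85 mm) begins 54 mm behind the grasp point. The pads swing forward as they close: fully open they stand 13 mm farther back than shut.
Start: joints at [-1.375, 0.351, 1.652, -0, 1.139, -0.085], TCP at [0.152, -0.528, 0.231] pointing down, gripper open.
Joint ranges: [-2.75, 2.75], [-0.79, 2.1], [0.01, 2.65], [-1.57, 4.71], [0.07, 3.14], [-2.87, 2.87]. Speed limits (rad/s): [2.22, 2.22, 2.79, 3.14, 3.14, 3.14].

## Interface

Orientations are given as a unit quaternion [x, y, z, w].
In Python, from rig import ctrl gives the robot as it stands. The module is installed in compiled form; this text tells all that it offers.
- The arm moves only by the shell command python3 -m pendant 'ROWS' [OPENING] [FORCE]. ROWS is text: rows parted by semicolons, each of 4 numbers parted by spaces: the shift along the world's x, y, z as a fraction of full scale, then the turn about the world's z as a fraction of full scale. In form: dx dy dz turn; .... A call has 1 to 5 rows; each row shifts and turns the commanded pose from where the row before left it; what a row does not reach is not made up. Full scale, the value 1, is 0.05 m for a shift and pi rad for a turn. A row lasts 1/10 s, in which the tool goes at most 50 mm and 8.59 degrees, less where a joint would pass 70% of its speed; a pose out of reach is approached as far as the arm can. A call with a number of a shift or a turn outside -1 to 1 is refused whole. A call with a gripper value outside its range is refused whole. OPENING is the closure, from 0 (fully open) to 1 (shut), set as the call begins (- or left out, the last holds). The fingers move at their own pace and stop on an object; FORCE is the grip in N (left out, the last holds). Time passes only in rows, so rows that do not move let the fingers close. It gives the time, the measured TCP pose, the force, the opening and the grip force at its end, in the units of the state.
- ctrl.state(): the state, without advancing time (a new reading comes with each control period).
- ctrl.read_camera(name): name is "scene" or "top"; returns the picture (480x640x3 uint8, blue, green, red); there is no depth.
- ctrl.get_calibration(name): a dict with "camera_matrix" (3x3 intrinsics, pixels), "camera_from_world" (4x4, takes a point from world to camera coordinates). Camera axes: x right, y down, z forward; pixel columns grow to the right and rows downward; lengths in m; the calibration is good to about 2 mm. A picture is of the moment at which its call begins. get_calibration takes no time and is no camera call.
- ctrl.sign_off(): hands the job in; it is judged then, once.
The state is a dict: "clock": time; "joints": joint angles; "joint_velocities": joint speeds; "effort": joint torques, N m; "tool_pos": TCP position; "orientation": TCP orientation; "force": force on the tool from outside, world axes, zero at the start; "ft_torque": the same for the moment, N m; "grip_width": finger opening in m; "gripper_force": force on a finger pad.
Only numpy, scipy, OpenCV 4.12 (cv2) and the standard library are available. Lean on these libraries where they do the work, as an engineer would, in place of code of your own. Each camera call takes 0.05 s, during which the arm holds its last target. There are 200 camera calls.

## Task

Zero the pressure meter of the bench console. First push the selector valve's pointer handle round, click by click, with a fingertip or the side of the fingers until it points straight at the vent port and rests in that click; then, with the line vented, press the zero button fully down and let it come up again. Never press the button while the handle points anywhere else, do not pinch the handle, leave the handle at the vent, and leave the loose things on and around the console where they are.

Things in the scene. Friction and masses are not known exactly. Their poses are not given: they have to be found in the camera images.
- valve_axis (a point): Point on the selector valve's vertical axis, level with the console's panel. Its axes: z up, x to the console's back (away from the robot at yaw 0), y along its long side to the left: its yaw is the console's yaw. A steel bonnet 38 mm across (flange 60 mm across, 3 mm high) and 13 mm high stands round the axis; else the panel is clear within 90 mm of the axis.
- console: Flat grey bench box, 270 x 470 mm, fixed to the bench; its level aluminium panel is 73 mm above the bench. Origin at the centre of its underside, x to its back, y to its left. On the panel: the selector valve with six ports round it (left half), a black meter window 96 x 48 mm and, in front of it, the zero button (right half).
- handle_nose (a point): Nose end of the selector valve's black pointer handle, 78 mm from the valve axis, 28 mm above the panel. The handle is a level bar turning about the valve axis: hub of 34 mm diameter, bar 14 mm wide (8 mm at top, bottom and nose), underside 18 mm and top 38 mm above the panel, with a white line along its top.
- handle_aim (a point): Point on the handle's centre line, produced 32 mm beyond its nose to the circle of the ports (110 mm from the valve axis), 28 mm above the panel. With the handle in a click position this point lies on the axis of the port that it selects.
- vent_top (a point): Top of the vent port, on its vertical axis, 42 mm above the panel. The vent is the one slender port: hexagonal foot 21 mm across, then a tapering steel breather of 15 mm diameter with rounded top, on a white disc with eight rays. It is one of the four ports at 80 and 120 degrees. The other five are alike: stout quick couplings, 33 mm diameter, 42 mm high, black caps.
- selector (a joint): Handle angle (rad): 0 towards the console's +x, positive anticlockwise from above. Seven clicks 0.698 apart: 0 (shut, no port) and 40, 80, 120 degrees to each side, a port at each; stops 8 degrees past the last. Each step takes 3 to 5 N pushed 60 mm from the axis; past half-way the handle snaps ahead into the next click and stays. Starts at 0 or a neighbouring click.
- flank_l (a point): Centre of the left flank of the handle bar (the side facing anticlockwise seen from above): its long flat side face, 54 mm long and 14 mm high, in the middle of the bar's height, 48 mm from the valve axis.
- flank_r (a point): Centre of the right flank of the handle bar (facing clockwise), the mirror image of the left one.
- zero_top (a point): Centre of the top of the zero button, a round grey push button of 26 mm diameter in a round black housing on a white legend plate on the panel, in front of the meter. The only button; pressed straight down. Up, its top is 22 mm above the panel; the housing round it is 42 mm across and 12 mm high.
- zero (a joint): Travel of the zero button (m): 0 up, 0.006 fully down; a spring pushes it back up, 5 N fully down.
- core_a: Bystander: grey rock core standing on the bench left of the console, 54 mm diameter, 110 mm high; origin at its foot.
- core_b: Bystander: grey rock core standing on the bench left of the console, 54 mm diameter, 106 mm high; origin at its foot.
- core_c: Bystander: small rock core standing on the bench right of the console, 38 mm diameter, 78 mm high; origin at its foot.
- holder: Bystander: aluminium ring with three upright screws, 110 mm outside, 30 mm high, lying right of the console; origin at the centre of its underside.
- hexkey: Bystander: small L-shaped hex key, 90 mm long, lying along the front edge of the console's panel, before the valve, 80 mm or more from its axis; 6 mm thick.
- cutters: Bystander: side cutters with yellow handles, 130 mm long, lying behind the console.
- tin: Bystander: flat round tin, 48 mm diameter, 18 mm high, on the console's panel to the right of the zero button (about 90 mm from it); origin at its foot.
- plug: Bystander: loose steel coupling plug, 25 mm diameter, 42 mm high, standing on the panel to the right of the meter; origin at its foot.

How it is judged:
By the outcome, as a careful person would: the job done as asked, in the order asked, and still so for the second after the job is handed in, with the robot touching nothing.
It also fails if it takes over 54 s, if anything falls off the work surface, if the arm or the gripper's body presses on something with over 40 N, if the wrist force passes 120 N, or if a joint passes its speed limit or range.

## Working session

There is one attempt and no reset: what is moved stays moved. The work goes in short steps, Python scripts to look and compute and a shell command to move; the robot and the scene stay as the last step left them, time stands still between calls to the robot, and variables do not carry over. Pictures are saved under pics/ and viewed, at most 10 in all, crops included, and the job is handed in when it is done.

```bash
mkdir -p pics
cat > h.py <<'E'
import numpy as np, cv2
from rig import ctrl
def cal(n):
    c=ctrl.get_calibration(n); return np.array(c["camera_matrix"]),np.array(c["camera_from_world"])
def ray(n,u,v):
    K,T=cal(n); R,t=T[:3,:3],T[:3,3]
    return -R.T@t, R.T@np.linalg.solve(K,[u,v,1.])
def onz(n,u,v,z):
    o,d=ray(n,u,v); return o+d*(z-o[2])/d[2]
def proj(n,p):
    K,T=cal(n); q=K@(T[:3,:3]@np.array(p)+T[:3,3]); return q[:2]/q[2]
def snap(n,f):
    im=ctrl.read_camera(n); cv2.imwrite('pics/'+f,im); return im
E
python3 - <<'E'
from h import *
snap('top','t0.png'); snap('scene','s0.png')
for n in('top','scene'): print(n,ray(n,320,240),cal(n)[0][0,0])
s=ctrl.state(); print(s['clock'],s['tool_pos'],s['orientation'],s['force'],s['grip_width'],ctrl.grip_depth)
E
```

```text
top (array([ 0.35612708, -0.00903647,  1.16380381]), array([ 0.19533563, -0.01712808, -0.98065931])) 549.4415226535634
scene (array([ 0.90226875, -0.64642922,  0.6454892 ]), array([-0.36318327,  0.69905301, -0.61616768])) 466.8056075037969
0.1 [ 0.15239639 -0.52813649  0.2307714 ] [ 9.90155571e-01  1.39970050e-01 -3.64767494e-05 -5.73644535e-04] [ 0.65464521  0.42363096 -0.14093428] 0.08521105288856487 -0.0187
```

View pics/t0.png

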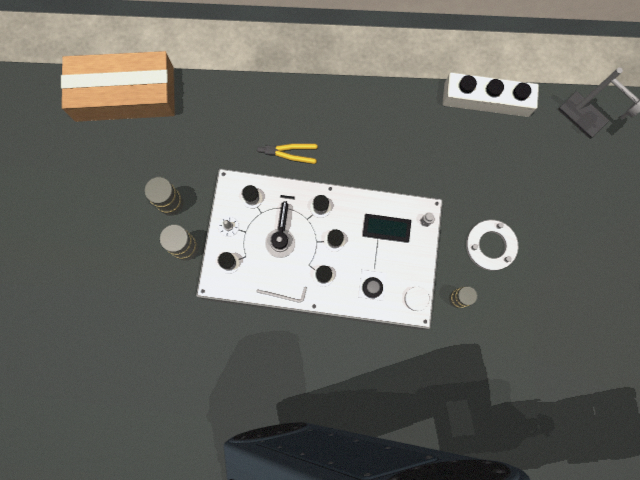

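View pics/s0.png

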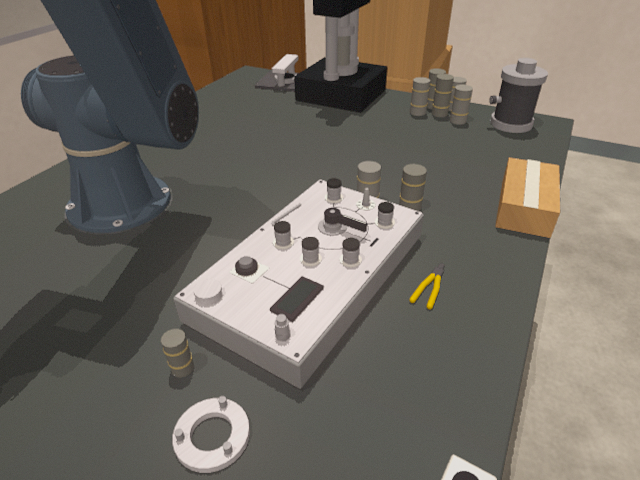

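The top view shows the handle at its 0 click: hub at (280,240), nose at (285,203). The slender vent on its rayed disc is at (228,225), the 80° left port. The button is at (372,287). The scene view agrees. Next I'll measure these points.

Run:
```python
from h import *
im=cv2.imread('pics/t0.png')
g=cv2.cvtColor(im,cv2.COLOR_BGR2GRAY)
m=(g>150).astype(np.uint8); m[:150]=0;m[:,:190]=0;m[:,450:]=0
cs=max(cv2.findContours(m,0,2)[0],key=cv2.contourArea)
r=cv2.minAreaRect(cs); b=cv2.boxPoints(r); B=np.array([onz('top',*p,.073) for p in b]); print(B.round(4)); 
print([np.linalg.norm(B[i]-B[i-1]).round(4) for i in range(4)], 'ctr',B.mean(0))
for i in range(4):
    e=B[i]-B[i-1]
    print(np.degrees(np.arctan2(e[1],e[0])))
# dark blobs
d=((g<45)&(cv2.drawContours(np.zeros_like(g),[cs.reshape(-1,1,2)],-1,1,-1)>0)).astype(np.uint8)
n,l,st,c=cv2.connectedComponentsWithStats(d)
for i in range(1,n):
    if st[i,4]>40: print(c[i].round(1),st[i],onz('top',*c[i],.115).round(4))
big=[cv2.resize(im[y:y+110,x:x+130],None,fx=f,fy=f,interpolation=2) for x,y,f in((215,170,6),)]
cv2.imwrite('pics/c0.png',big[0][:600,:800])
cv2.imwrite('pics/c1.png',cv2.resize(im[255:325,330:450],None,fx=6,fy=6,interpolation=2))
```

```text
[[ 0.4528  0.2115  0.073 ]
 [ 0.7177  0.1939  0.073 ]
 [ 0.6667 -0.2869  0.073 ]
 [ 0.4035 -0.2481  0.073 ]]
[np.float64(0.4622), np.float64(0.2655), np.float64(0.4834), np.float64(0.266)] ctr [ 0.5601658  -0.03239786  0.073     ]
83.8834223937528
-3.8126889847526177
-96.0544953356807
171.61200550042076
[250.1 192.8] [243 186  15  15 176] [0.6552 0.1131 0.115 ]
[320.7 202.6] [314 195  15  16 178] [ 0.6402 -0.0266  0.115 ]
[281.6 229.9] [272 203  16  46 192] [0.5826 0.048  0.115 ]
[386.7 227.5] [363 214  48  28 993] [ 0.5944 -0.1575  0.115 ]
[335.3 237.3] [328 230  15  16 176] [ 0.5713 -0.057   0.115 ]
[226.1 260. ] [219 253  16  15 179] [0.5198 0.152  0.115 ]
[323.7 273.3] [317 266  15  16 186] [ 0.4999 -0.0363  0.115 ]
[374.6 284.1] [364 278  19  18  65] [ 0.4822 -0.1349  0.115 ]
```

View pics/c0.png

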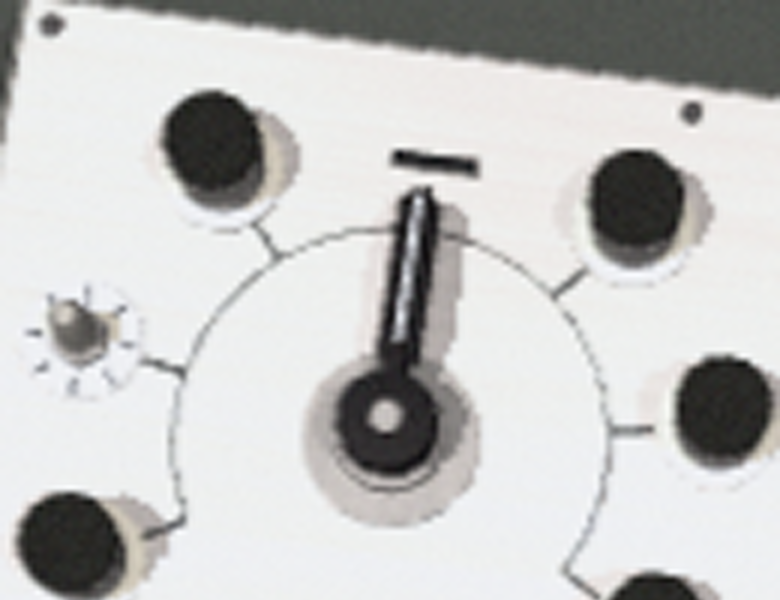

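View pics/c1.png

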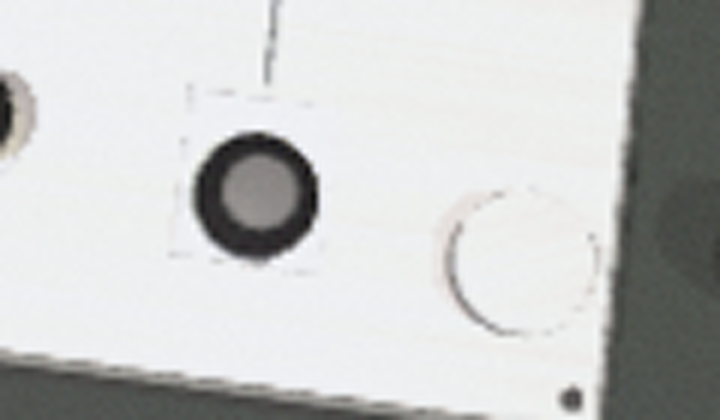

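The crops show the hub top at (279.2,239.2), the nose at (285.5,201.3), the vent tip at (225.5,222.5) and the button top at (373.3,286.7). The handle lines up with the shut mark. I'll fit the ports to the 110 mm circle as a check.

Run:
```python
from h import *
from scipy.optimize import least_squares
A=np.radians([40,-40,-80,120,-120])
P=np.array([onz('top',*p,.115)[:2] for p in[(250.1,192.8),(320.7,202.6),(335.3,237.3),(226.1,260.),(323.7,273.3)]])
f=lambda q:(P-q[:2]-.11*np.c_[np.cos(A+q[2]),np.sin(A+q[2])]).ravel()
s=least_squares(f,[.55,.05,-.1]); print('axis,yaw',s.x,np.degrees(s.x[2]),'res mm',(s.fun*1e3).round(1))
for n,u,v,z in(('hub',279.2,239.2,.111),('nose',285.5,201.3,.111),('vent',225.5,222.5,.115),('btn',373.3,286.7,.095)):
    p=onz('top',u,v,z); d=p[:2]-s.x[:2]; print(n,p.round(4),np.hypot(*d).round(4),np.degrees(np.arctan2(d[1],d[0])-s.x[2]).round(1),proj('scene',p).round(0))
hub=onz('top',279.2,239.2,.111);yaw=s.x[2]
for a in(-30,0,40,65,80):
    print(a,(hub[:2]+.058*np.array([np.cos(np.radians(a)+yaw),np.sin(np.radians(a)+yaw)])).round(4))
```

```text
axis,yaw [ 0.56417048  0.05222839 -0.10613039] -6.080823396971289 res mm [-0.3 -0.5 -0.2  0.4 -0.3  0.5  0.2 -0.7  0.6  0.3]
hub [0.5647 0.0522 0.111 ] 0.0006 -0.9 [331. 212.]
nose [0.6415 0.043  0.111 ] 0.0779 -0.7 [364. 224.]
vent [0.5936 0.1577 0.115 ] 0.1095 80.5 [364. 188.]
btn [ 0.4793 -0.1347  0.095 ] 0.2053 -108.3 [244. 260.]
-30 [0.6116 0.018 ]
0 [0.6224 0.046 ]
40 [0.6129 0.0845]
65 [0.5947 0.1018]
80 [0.5808 0.1079]
```

The fit residuals are under 1 mm: axis (0.5645, 0.052), yaw −6.1°, handle at 0, vent at +80°. Now I'll move over the spot to the right of the handle with the fingers shut.

```bash
python3 -m pendant '.61 .72 0 -.0415; .61 .72 0 -.0415; .61 .72 0 -.0405; .61 .72 0 0; .61 .72 0 0' 1 40; python3 -m pendant '.61 .72 0 0; .61 .72 0 0; .61 .72 0 0; .61 .72 0 0; .61 .72 0 0'; python3 -m pendant '.61 .72 0 0; .61 .72 0 0; .61 .72 0 0; .61 .72 0 0; .61 .72 0 0'; python3 -m pendant '0 0 0 0; 0 0 0 0'
```

```text
clock: 0.6
tool_pos: [0.3057, -0.3468, 0.2312]
orientation: [0.999, -0.054, -0.0, -0.0]
force: [0.6, -0.8, 0.1]
grip_width: 0.0118
gripper_force: 0.0
clock: 1.1
tool_pos: [0.4583, -0.1666, 0.2312]
orientation: [0.999, -0.054, -0.0, -0.0]
force: [0.6, -2.4, -0.1]
grip_width: -0.0002
gripper_force: 0.0
clock: 1.6
tool_pos: [0.6108, 0.0134, 0.231]
orientation: [0.999, -0.053, -0.0, 0.0]
force: [0.4, -1.0, 1.0]
grip_width: 0.0001
gripper_force: 0.0
clock: 1.8
tool_pos: [0.6098, 0.0122, 0.2305]
orientation: [0.999, -0.053, -0.001, 0.0]
force: [-0.0, -0.4, 0.2]
grip_width: 0.0
gripper_force: 0.0
```

```bash
python3 -m pendant '0 0 -.6 0; 0 0 -.6 0; 0 0 -.6 0; 0 0 0 0'
python3 - <<'E'
from h import *
a=snap('top','t1.png')[150:310,180:400]; b=snap('scene','s1.png')[140:300,230:450]
cv2.imwrite('pics/v1.png',cv2.resize(np.hstack([a,b]),None,fx=1.8,fy=1.8,interpolation=2))
E
```

```text
clock: 2.2
tool_pos: [0.6071, 0.0105, 0.1378]
orientation: [0.999, -0.054, -0.004, 0.0]
force: [-0.0, 0.3, -0.1]
grip_width: -0.0001
gripper_force: 0.0
```

View pics/v1.png

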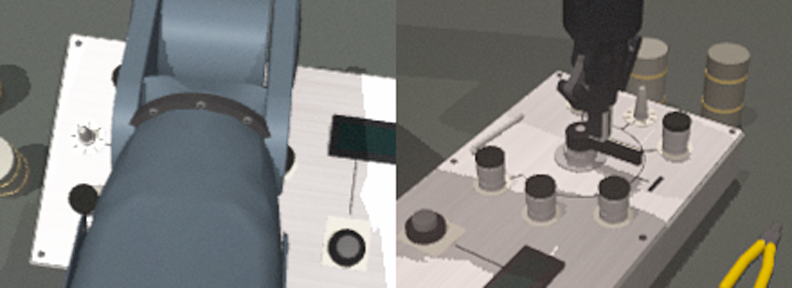

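The scene view shows the shut fingers just above handle height, with the tip near crop (600,138). The top view is blocked by the arm. I'll check that the reported TCP projects to where the fingertip appears.

Run:
```python
from h import *
p=ctrl.state()['tool_pos']; print(p)
for q in (p,[.6415,.043,.111],[.5645,.052,.111]):
    print(((proj('scene',q)-[230,140])*1.8+[396,0]).round(0))
```

```text
[0.6097359  0.01071345 0.14207103]
[599. 135.]
[638. 151.]
[577. 129.]
```

The projection matches. Work out the arc of pushes, with the tool turning along with the handle.

```bash
python3 - <<'E'
from h import *
ax=np.array([.5645,.052]); yaw=np.radians(-6.1)
def P(th,off,r=50):
    a=np.radians(th)+yaw; e=np.array([np.cos(a),np.sin(a)]); return ax+1e-3*(r*e+off*np.array([-e[1],e[0]]))
W=[P(0,-34)]+[P(t,-22) for t in range(0,69,4)]
print(W[0]-np.array([.6097,.0107]))
for i,(a,b) in enumerate(zip(W,W[1:])): print(i*4,((b-a)/.05).round(3),b.round(4))
print('turn/row',4/180)
E
python3 -m pendant '0 0 -.46 0; 0 0 -.46 0; 0 0 0 0'
```

```text
[0.00090392 0.00217931]
0 [0.026 0.239] [0.6119 0.0248]
4 [0.036 0.067] [0.6137 0.0282]
8 [0.031 0.07 ] [0.6152 0.0317]
12 [0.026 0.072] [0.6165 0.0353]
16 [0.021 0.073] [0.6175 0.0389]
20 [0.016 0.075] [0.6183 0.0427]
24 [0.01  0.076] [0.6188 0.0464]
28 [0.005 0.076] [0.6191 0.0502]
32 [-0.     0.076] [0.6191 0.054 ]
36 [-0.006  0.076] [0.6188 0.0579]
40 [-0.011  0.075] [0.6183 0.0616]
44 [-0.016  0.075] [0.6175 0.0654]
48 [-0.021  0.073] [0.6164 0.069 ]
52 [-0.026  0.072] [0.6151 0.0726]
56 [-0.031  0.07 ] [0.6135 0.0761]
60 [-0.036  0.067] [0.6117 0.0794]
64 [-0.041  0.065] [0.6097 0.0827]
68 [-0.045  0.062] [0.6075 0.0857]
turn/row 0.022222222222222223
clock: 2.6
tool_pos: [0.6092, 0.0112, 0.0948]
orientation: [0.999, -0.054, -0.001, 0.0]
force: [-0.6, -0.4, 0.7]
grip_width: 0.0003
gripper_force: 0.0
```

```bash
python3 -m pendant '.05 .14 0 0; .03 .14 0 0; .036 .067 0 .022; .031 .07 0 .022; .026 .072 0 .022'; python3 -m pendant '.021 .073 0 .022; .016 .075 0 .022; .01 .076 0 .022; 0 0 0 0; 0 0 0 0'
python3 - <<'E'
from h import *
snap('scene','s2.png'); snap('top','t2.png')
E
```

```text
clock: 3.1
tool_pos: [0.6196, 0.0363, 0.0972]
orientation: [0.999, 0.052, 0.001, 0.0]
force: [-0.7, -3.0, 1.5]
grip_width: 0.0004
gripper_force: 1.8
clock: 3.6
tool_pos: [0.6214, 0.0476, 0.0963]
orientation: [0.988, 0.152, 0.001, 0.0]
force: [-0.2, -0.3, 0.8]
grip_width: -0.0001
gripper_force: 0.0
```

The push force built to 3 N, then dropped, so the first click has passed. Continue round.

```bash
python3 -m pendant '-.015 .076 0 .022; -.02 .076 0 .022; -.016 .076 0 .022; -.011 .075 0 .022; -.016 .075 0 .022'; python3 -m pendant '-.021 .073 0 .022; -.026 .072 0 .022; -.031 .07 0 .022; 0 0 0 0'
python3 - <<'E'
from h import *
a=snap('scene','s3.png')[160:260,270:430]
cv2.imwrite('pics/v3.png',cv2.resize(a,None,fx=5,fy=5,interpolation=2))
E
```

```text
clock: 4.2
tool_pos: [0.6172, 0.0658, 0.0955]
orientation: [0.947, 0.322, 0.0, 0.0]
force: [0.8, -3.8, -0.8]
grip_width: 0.0001
gripper_force: 2.0
clock: 4.6
tool_pos: [0.6132, 0.0768, 0.0955]
orientation: [0.909, 0.417, 0.0, 0.0]
force: [0.1, -0.9, 0.3]
grip_width: 0.0003
gripper_force: 0.2
```

View pics/v3.png

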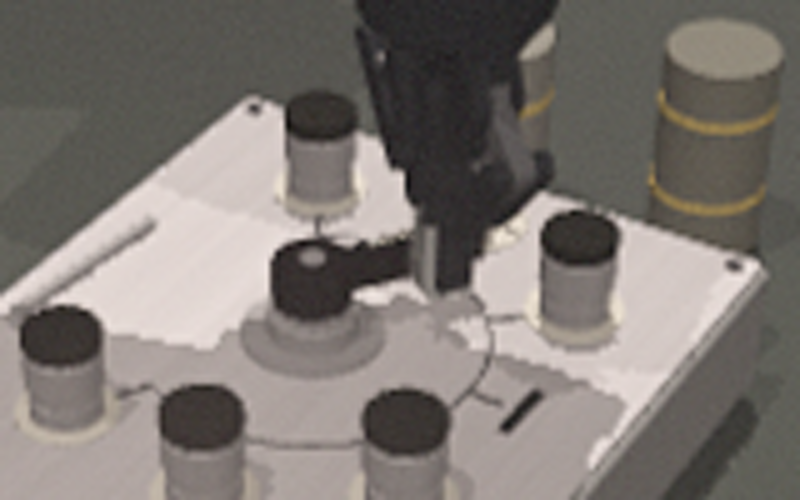

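The handle bar runs from the hub (312,258) to the finger near (415,250). Aimed at the vent it would run to about (422,175), so it is still mid-step at about 56°. Push on past 60°.

```bash
python3 -m pendant '-.036 .067 0 .022; -.041 .065 0 .022; 0 0 0 0; 0 0 0 0'
python3 - <<'E'
from h import *
a=snap('scene','s4.png')[160:260,270:430]
cv2.imwrite('pics/v4.png',cv2.resize(a,None,fx=5,fy=5,interpolation=2))
E
```

```text
clock: 5.05
tool_pos: [0.6094, 0.0834, 0.0954]
orientation: [0.879, 0.477, 0.0, -0.0]
force: [-0.2, -1.3, -1.2]
grip_width: 0.0
gripper_force: 0.0
```

View pics/v4.png

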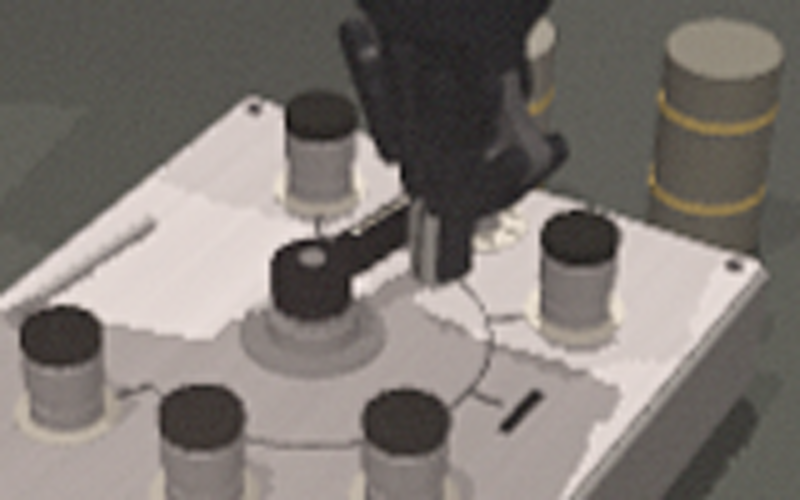

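The handle has snapped to line up with the vent. Back off, lift, go over the button, then verify the handle from above.

```bash
python3 -m pendant '.09 -.13 0 0; 0 0 .9 0; 0 0 .9 0; -.45 -.7 0 0; -.45 -.7 0 0'; python3 -m pendant '-.45 -.7 0 0; -.45 -.7 0 0; -.45 -.7 0 0; -.45 -.7 0 0; 0 0 0 0'
python3 - <<'E'
from h import *
im=snap('top','t5.png'); snap('scene','s5.png')
a=im[170:330,195:455]
cv2.imwrite('pics/v5.png',cv2.resize(a,None,fx=3,fy=3,interpolation=2))
print(ctrl.state()['tool_pos'])
E
```

```text
clock: 5.6
tool_pos: [0.5691, 0.006, 0.1866]
orientation: [0.878, 0.479, 0.001, 0.001]
force: [0.7, -0.3, -0.2]
grip_width: 0.0002
gripper_force: 0.0
clock: 6.1
tool_pos: [0.477, -0.1365, 0.1855]
orientation: [0.879, 0.477, -0.0, 0.0]
force: [-0.5, -0.9, -0.1]
grip_width: 0.0003
gripper_force: 0.0
[ 0.47888597 -0.13395001  0.18558971]
```

View pics/v5.png

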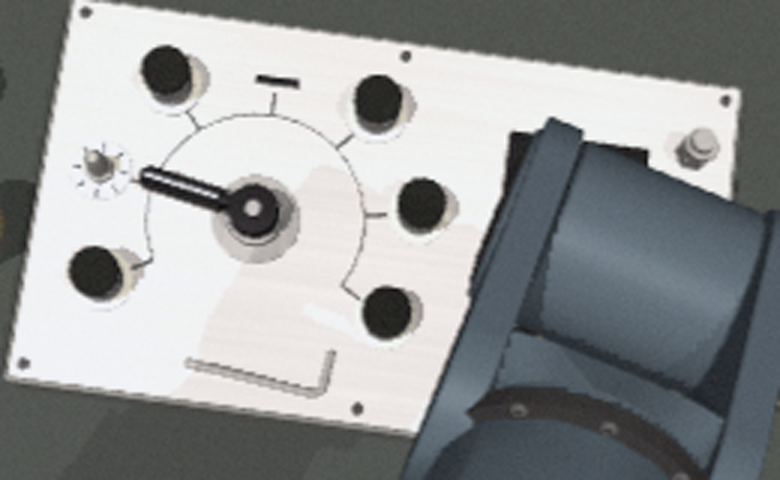

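The handle's nose at crop (143,176) and hub at (252,211) point at the vent (98,163), and the hex key and plug look undisturbed. Confirm the angle numerically and descend to just above the button.

```bash
python3 - <<'E'
from h import *
a=onz('top',195+143/3,170+176/3,.111); d=a[:2]-[.5645,.052]; print(np.hypot(*d),np.degrees(np.arctan2(d[1],d[0]))+6.1)
E
python3 -m pendant '0 0 -.7 0; 0 0 -.7 0; 0 0 -.3 0; 0 0 0 0; 0 0 0 0'
```

```text
0.07463274269165272 81.49771031579942
clock: 6.7
tool_pos: [0.4796, -0.1326, 0.1007]
orientation: [0.878, 0.479, 0.0, 0.0]
force: [1.1, -0.2, -0.3]
grip_width: 0.0005
gripper_force: 0.0
```

```bash
python3 -m pendant '0 0 -.06 0; 0 0 -.06 0; 0 0 -.04 0; 0 0 0 0'; python3 -m pendant '0 0 -.04 0; 0 0 0 0';python3 -m pendant '0 0 -.04 0; 0 0 0 0'
```

```text
clock: 7.1
tool_pos: [0.4793, -0.1331, 0.0926]
orientation: [0.878, 0.479, 0.001, 0.0]
force: [1.5, 0.4, 2.1]
grip_width: -0.0001
gripper_force: 1.4
clock: 7.3
tool_pos: [0.4792, -0.1331, 0.0905]
orientation: [0.878, 0.479, 0.0, 0.0]
force: [2.3, 2.1, 3.0]
grip_width: 0.0002
gripper_force: 2.0
clock: 7.5
tool_pos: [0.4793, -0.1332, 0.0889]
orientation: [0.878, 0.479, 0.0, 0.0]
force: [0.8, 1.6, 10.5]
grip_width: 0.0006
gripper_force: 5.5
```

```bash
python3 -m pendant '0 0 -.02 0; 0 0 0 0'; python3 -m pendant '0 0 .2 0; 0 0 .3 0; 0 0 .8 0; 0 0 .8 0; 0 0 .8 0';  python3 -m pendant '-.3 -.8 0 0; -.3 -.8 0 0; -.3 -.8 0 0; -.3 -.8 0 0; -.3 -.8 0 0';python3 -m pendant '-.3 -.8 0 0; 0 0 0 0; 0 0 0 0; 0 0 0 0; 0 0 0 0'
python3 - <<'E'
from h import *
im=snap('top','t6.png'); snap('scene','s6.png')
cv2.imwrite('pics/v6.png',im[100:400,120:560])
E
```

```text
clock: 7.7
tool_pos: [0.4794, -0.1332, 0.0887]
orientation: [0.878, 0.479, 0.0, 0.001]
force: [-3.9, 3.9, 23.2]
grip_width: -0.0001
gripper_force: 11.6
clock: 8.2
tool_pos: [0.4779, -0.1329, 0.2333]
orientation: [0.878, 0.479, -0.001, -0.001]
force: [0.9, -0.3, 0.3]
grip_width: -0.0003
gripper_force: 0.0
clock: 8.7
tool_pos: [0.4024, -0.3343, 0.2318]
orientation: [0.878, 0.479, -0.0, -0.001]
force: [0.5, 0.2, -0.0]
grip_width: -0.0
gripper_force: 0.0
clock: 9.2
tool_pos: [0.3891, -0.372, 0.2322]
orientation: [0.878, 0.479, -0.0, -0.0]
force: [-0.7, -0.7, 0.1]
grip_width: -0.0002
gripper_force: 0.0
```

View pics/v6.png

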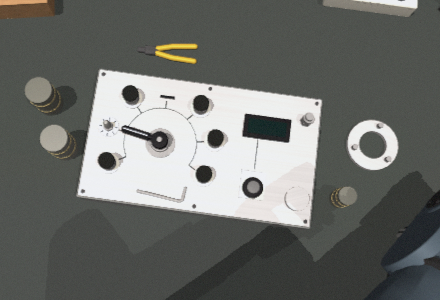

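The final view shows the handle at the vent (nose (121,128), vent (109,125)). The button is up at (253,187), and every loose item is where it was. The force reached 23 N with the button against its stop, so it went fully down.

```bash
python3 -c "
from rig import ctrl
print(ctrl.sign_off())"
```

```text
the job is handed in; nothing more can be done
None
```

The job is handed in: the handle was pushed two clicks to the vent and left there, then the zero button was pressed fully down and released, with nothing else visibly moved, in about 9 s.

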